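# Weigh the candle-stand foot by hand and slide it home in its lane

### The job

Lift the steel candle-stand foot to judge by its weight whether it is hollow (under 350 g), filled (350 to 600 g) or solid (over 600 g), and set it gently upright on the open front of the lane marked for that class: ring for hollow, ring with a dot for filled, full disc for solid. Slide it along that lane, pushing the black stop block back until it is fully home, firmly but without ramming (keep its push on guides and stop below 30 N), and let go. Leave the other two stop blocks and the jar, candle and pliers alone.

Things in the scene. Friction and masses are not known exactly. Their poses are not given: they have to be found in the camera images.
- foot: the turned steel candle-stand foot to be sorted: plain upright cylinder, 46 mm diameter, 80 mm tall, with dark lines round it; origin at the centre of its underside, z along its axis. Its mass, 0.16 to 0.84 kg, cannot be seen. Hollow: under 350 g; filled: 350 to 600 g; solid: over 600 g; within 30 g of a limit either neighbouring lane is right.
- board: fixed plywood board, 300 x 300 x 10 mm, with a grey floor sheet 6 mm thick on it (top 16 mm above the table) on which the foot stands and slides; origin at the centre of its underside. It carries the three lanes side by side, 90 mm apart, in any order, all pointing along its x (the pushing direction, away from the robot)
- lane_hollow: fixed lane for hollow feet: a raised white open ring, 48 mm across, lies on its dark tail block (54 x 80 mm, top at z = 56 mm). Origin on the board, on the lane's centre line; x along the lane towards the tail block, y across, z up. Guide walls x = -50 to 90 mm, 50 mm apart (2 mm play each side of the foot), tops at z = 29 mm; flared lead-in from x = -80 mm, 74 mm wide at the mouth.
- front_hollow (a point): where to set a foot down in the hollow lane: on the lane floor (6 mm above the lane origin), centre line, lane x = -107 mm; the open floor runs from x = -140 mm to the lead-in at -80 mm. A foot fully home has its axis 139 mm further along the lane (lane x = +32 mm).
- stop_hollow (a joint): travel of the sliding black stop block in the hollow lane, m: 0 is nearest the open front, 0.05 fully home against its end; it starts between 0 and 0.012. It resists with a steady friction of about 6 N, stays where it is left, and then stops hard at its end.
- face_hollow (a point): centre of the front face of the black stop block of the hollow lane (block 46 mm wide, 20 mm long, top 52 mm above the lane origin); the foot pushes on this face. At travel 0 it is at lane x = +5 mm, at full travel at +55 mm.
- lane_filled: fixed lane for filled feet: a raised white ring with a small white disc in its middle, 48 mm across, lies on its dark tail block (54 x 80 mm, top at z = 56 mm). Origin on the board, on the lane's centre line; x along the lane towards the tail block, y across, z up. Guide walls x = -50 to 90 mm, 50 mm apart (2 mm play each side of the foot), tops at z = 29 mm; flared lead-in from x = -80 mm, 74 mm wide at the mouth.
- front_filled (a point): where to set a foot down in the filled lane: on the lane floor (6 mm above the lane origin), centre line, lane x = -107 mm; the open floor runs from x = -140 mm to the lead-in at -80 mm. A foot fully home has its axis 139 mm further along the lane (lane x = +32 mm).
- stop_filled (a joint): travel of the sliding black stop block in the filled lane, m: 0 is nearest the open front, 0.05 fully home against its end; it starts between 0 and 0.012. It resists with a steady friction of about 6 N, stays where it is left, and then stops hard at its end.
- face_filled (a point): centre of the front face of the black stop block of the filled lane (block 46 mm wide, 20 mm long, top 52 mm above the lane origin); the foot pushes on this face. At travel 0 it is at lane x = +5 mm, at full travel at +55 mm.
- lane_solid: fixed lane for solid feet: a raised full white disc, 48 mm across, lies on its dark tail block (54 x 80 mm, top at z = 56 mm). Origin on the board, on the lane's centre line; x along the lane towards the tail block, y across, z up. Guide walls x = -50 to 90 mm, 50 mm apart (2 mm play each side of the foot), tops at z = 29 mm; flared lead-in from x = -80 mm, 74 mm wide at the mouth.
- front_solid (a point): where to set a foot down in the solid lane: on the lane floor (6 mm above the lane origin), centre line, lane x = -107 mm; the open floor runs from x = -140 mm to the lead-in at -80 mm. A foot fully home has its axis 139 mm further along the lane (lane x = +32 mm).
- stop_solid (a joint): travel of the sliding black stop block in the solid lane, m: 0 is nearest the open front, 0.05 fully home against its end; it starts between 0 and 0.012. It resists with a steady friction of about 6 N, stays where it is left, and then stops hard at its end.
- face_solid (a point): centre of the front face of the black stop block of the solid lane (block 46 mm wide, 20 mm long, top 52 mm above the lane origin); the foot pushes on this face. At travel 0 it is at lane x = +5 mm, at full travel at +55 mm.
- jar: bystander: open glass jar, 72 mm diameter, 75 mm tall, origin at the centre of its underside
- candle: bystander: red pillar candle, 50 mm diameter, 70 mm tall, origin at the centre of its underside
- pliers: bystander: black-handled pliers lying flat, about 165 x 60 mm, 14 mm thick, origin at the pivot, jaws towards its x
Things that resemble listed ones, but are neither listed nor needed, are in the scene too. Of the things that look like the foot, the middle-sized one is meant.

How it is judged:
By the outcome, as a careful person would: the job done as asked, in the order asked, and still so for the second after the job is handed in, with the robot touching nothing.
It also fails if it takes over 64 s, if anything falls off the work surface, if the arm or the gripper's body presses on something with over 40 N, if the wrist force passes 120 N, or if a joint passes its speed limit or range.

### The arm

A 7-joint arm with a two-finger parallel gripper is mounted at the origin on the work surface. World frame = base frame: x ahead of the robot, y to its left, z up, the work surface at z = 0. Lengths are in m, angles in degrees, forces in N, time in s.
With the tool pointing down it reaches from about 0.425 to 0.875 m from the base axis. Payload 4.7 kg.
Tool frame: the origin (TCP) lies midway between the tips of the shut fingers; the grasp point (between the pads) lies 19 mm behind it; z points along the fingers, y is the line along which they close (so a half turn about z gives the same grasp; the last joint's range is limited). The gripper opens to 87 mm and grips with 3 to 60 N. Pads are 19 mm wide; open, the fingers measure 117 mm over their backs; the gripper's body (75 mm by 190 mm) begins 51 mm behind the grasp point.
Start: joints at [75.235, 18.392, -4.016, 83.108, 1.295, 78.541, -3.26], TCP at [0.174, -0.626, 0.223] pointing down, gripper open.
Joint ranges: [-163.93, 163.93], [-17.29, 119.83], [-79.2, 71.16], [3.27, 140.29], [-89.18, 269.18], [5.43, 117.66], [-154.24, 154.24]. Speed limits (degrees/s): [147.25, 147.25, 180, 180, 180, 180, 180].

### API

Orientations are given as [roll, pitch, yaw] about the fixed x, y, z axes, in that order (R = Rz(yaw) Ry(pitch) Rx(roll)).
In Python, from cell import env, viewer, boxes_of, masks_of gives the robot as it stands. The module is installed in compiled form; this text tells all that it offers.
- The arm moves only by the tool apply_moves, never from a script. Its argument "moves" is a list of rows, each a list of 7 numbers: the shift along the tool's x, y, z scaled (see below), then the turn, a rotation vector about the tool's x, y, z scaled (see below), then the opening, from 0 (shut) to 1 (fully open). A call has 1 to 20 rows; each row is the pose to reach, as a shift and turn from the pose commanded when the call began, along the tool's axes at that moment; what a row does not reach only later rows make up. The controller multiplies each number of a shift by 0.2 m and each number of a turn by 1.5 rad. A row lasts 1/10 s, in which the tool goes at most 50 mm and 8.59 degrees, less where a joint would pass 70% of its speed; a pose out of reach is approached as far as the arm can. A call with a number of a shift or a turn outside -1 to 1 is refused whole. A call with a gripper value outside its range is refused whole. The fingers move at their own pace and stop on an object; "grip_force" is the grip in N (left out, the last holds). Time passes only in rows, so rows that repeat a pose let the fingers close. It gives the time, the measured TCP pose, the force, the opening and the grip force at its end, in the units of the state.
- env.get_obs(): the state, without advancing time (a new reading comes with each control period).
- viewer.read_camera(name): name is "side" or "top" or "wrist"; returns the picture (420x560x3 uint8, red, green, blue); there is no depth.
- viewer.get_calibration(name): a dict with "fov_y" (degrees; the focal length in pixels is half the picture's height over the tangent of half this angle, whatever the lens; pixels are square), "cx", "cy" (the principal point, pixels), "position" and "orientation" of the camera in the world. Camera axes: x right, y up, looking along -z (the intrinsics and any distortion apply to the point x, -y, -z); pixel columns grow to the right and rows downward; lengths in m; the calibration is good to about 2 mm. A picture is of the moment at which its call begins: read the wrist's pose just before it. get_calibration takes no time and is no camera call; for the wrist camera it gives the pose at the moment of the call.
- env.sign_off(): hands the job in; it is judged then, once.
Trained networks look in the newest picture that a camera, given by its name, has taken for a name from the list of things; names that differ only in an ending like _2 or _b are one class to them, and where a whole thing is asked for, a point or a joint stands for the part that bears it (a point fixed in the world has none). Each returns a list of dicts, best first, with "conf" (0 to 1); they miss things now and then, are a little off and sometimes report something else, mostly with a low value. They report only what shows in the picture. A call takes as long as a camera call. They do not tell look-alikes from the thing itself.
- boxes_of(camera, target): "location" ([column, row] in pixels, amid what is visible of it).
- masks_of(camera, target): "pixels" (420x560 bool, what is visible of it) and "location" ([column, row] in pixels, amid what is visible of it).
The state is a dict: "time_s": time; "qpos": joint angles; "joint_velocities": joint speeds; "effort": joint torques, N m; "tool_pos": TCP position; "tool_rot": TCP orientation; "force": force on the tool from outside, world axes, zero at the start; "wrist_torque": the same for the moment, N m; "grip_width": finger opening in m; "grasp_force": force on a finger pad.
Only numpy, scipy, OpenCV 4.12 (cv2) and the standard library are available. Lean on these libraries where they do the work, as an engineer would, in place of code of your own. Each camera call takes 0.05 s, during which the arm holds its last target. There are 200 camera calls.

## Working session

There is one attempt and no reset: what is moved stays moved. The work goes in short steps, Python scripts to look and compute and a tool call to move; the robot and the scene stay as the last step left them, time stands still between calls to the robot, and variables do not carry over. Pictures are saved under pics/ and viewed, at most 10 in all, crops included, and the job is handed in when it is done.

Besides the shell and the picture viewer there is one more tool, called after ">>>" in YAML: its name, and indented under it one key for each argument. apply_moves: Moves the arm, as the interface text tells. Shifts and turns lie within -1 to 1; 1 stands for 0.2 m of shift or 1.5 rad of turn. Its arguments: {"type":"object","properties":{"moves":{"type":"array","items":{"type":"array","items":{"type":"number","minimum":-1,"maximum":1}}},"grip_force":{"type":"number"}},"required":["moves"]}

```bash
mkdir -p pics; python3 - <<'E'
from cell import env, viewer, boxes_of, masks_of
import cv2,numpy as np
o=env.get_obs(); print({k:np.round(v,3).tolist() for k,v in o.items()})
for c in("side","top"):
    im=viewer.read_camera(c); cv2.imwrite(f"pics/{c}0.png",im[:,:,::-1]); print(c,viewer.get_calibration(c))
    for t in ["foot","lane_hollow","lane_filled","lane_solid","face_hollow","board","jar","candle","pliers"]:
        print(t,[(round(b["conf"],2),np.round(b["location"]).tolist()) for b in boxes_of(c,t)][:5])
E
```

```text
{'time_s': 0.0, 'qpos': [75.235, 18.438, -4.015, 83.175, 1.296, 78.542, -3.26], 'joint_velocities': [0.025, -0.059, -0.07, 0.106, -0.039, -0.115, -0.117], 'effort': [0.001, -49.129, -0.404, -31.252, -0.064, 0.044, 0.0], 'tool_pos': [0.174, -0.626, 0.221], 'tool_rot': [-179.89, 0.007, 15.574], 'force': [-0.026, -0.011, -0.457], 'wrist_torque': [-0.002, 0.001, -0.013], 'grasp_force': 0.0, 'grip_width': 0.087}
side {'fov_y': 52.985880695037736, 'cx': 271.30595639307654, 'cy': 207.40724428716555, 'position': array([0.17977909, 0.6966284 , 0.48513634]), 'orientation': array([  59.95968762,    0.42412009, -154.26540935])}
foot [(0.67, [243.0, 253.0]), (0.66, [213.0, 288.0]), (0.57, [205.0, 225.0])]
lane_hollow []
lane_filled [(0.92, [254.0, 187.0]), (0.38, [271.0, 173.0])]
lane_solid [(0.96, [281.0, 159.0]), (0.21, [241.0, 254.0])]
face_hollow [(0.51, [279.0, 164.0])]
board [(0.66, [317.0, 205.0])]
jar [(0.95, [139.0, 246.0])]
candle [(0.62, [125.0, 324.0])]
pliers [(0.81, [324.0, 331.0])]
top {'fov_y': 51.49777450736887, 'cx': 285.7698061130588, 'cy': 203.1524425400334, 'position': array([0.37713993, 0.09080958, 1.02741813]), 'orientation': array([  6.94958234,  -0.54009762, -91.03351207])}
foot [(0.78, [242.0, 205.0]), (0.62, [258.0, 159.0]), (0.61, [204.0, 201.0])]
lane_hollow [(0.95, [380.0, 140.0])]
lane_filled [(0.68, [341.0, 145.0])]
lane_solid [(0.66, [419.0, 136.0]), (0.34, [429.0, 155.0])]
face_hollow [(0.78, [390.0, 164.0])]
board [(0.97, [386.0, 198.0])]
jar [(0.77, [217.0, 129.0]), (0.18, [427.0, 157.0])]
candle [(0.56, [152.0, 176.0])]
pliers [(0.9, [217.0, 285.0])]
```

View pics/top0.png

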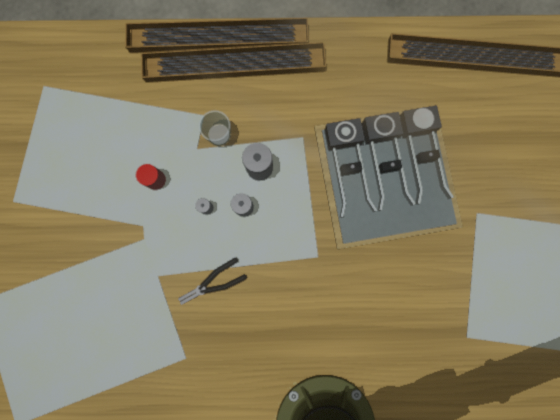

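View pics/side0.png

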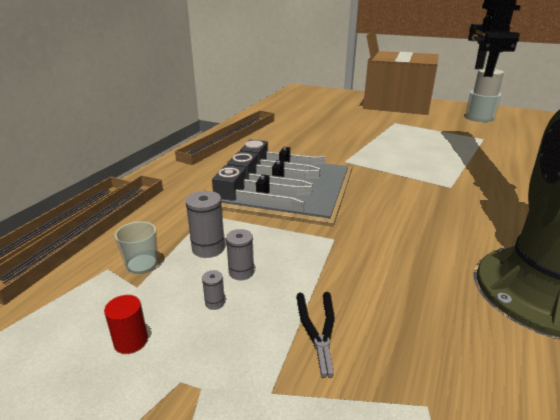

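The top view shows the three feet: large (258,159), middle (242,205) and small (204,206). The lanes from left to right are filled (345,130), hollow (383,126) and solid (422,119). The side view agrees, with the middle foot at (240,254). Next I'll localise them.

```bash
cat > h.py <<'E'
from cell import env, viewer, boxes_of, masks_of
import cv2,numpy as np
from scipy.spatial.transform import Rotation as R
from scipy.optimize import least_squares
def cam(c):
    k=viewer.get_calibration(c); f=210/np.tan(np.radians(k["fov_y"]/2))
    return f,k["cx"],k["cy"],np.array(k["position"]),R.from_euler("xyz",k["orientation"],degrees=True).as_matrix()
def proj(C,P):
    f,cx,cy,p,M=C; q=(np.atleast_2d(P)-p)@M
    return np.c_[cx-f*q[:,0]/q[:,2],cy+f*q[:,1]/q[:,2]]
def unproj(C,uv,z):
    f,cx,cy,p,M=C; uv=np.atleast_2d(uv).astype(float)
    d=np.c_[(uv[:,0]-cx)/f,-(uv[:,1]-cy)/f,-np.ones(len(uv))]@M.T
    return p+d*((z-p[2])/d[:,2])[:,None]
def cylhull(C,x,y,z0,r,h):
    a=np.linspace(0,2*np.pi,60); P=[[x+r*np.cos(t),y+r*np.sin(t),z] for z in(z0,z0+h) for t in a]
    return cv2.convexHull(proj(C,P).astype(np.float32))[:,0]
def cent(h):
    m=cv2.moments(h.reshape(-1,1,2).astype(np.float32)); return np.array([m["m10"],m["m01"]])/m["m00"]
def mcent(m):
    m=cv2.moments(m.astype(np.uint8),True); return np.array([m["m10"],m["m01"]])/m["m00"]
E
python3 - <<'E'
from h import *
Cs={c:cam(c) for c in("top","side")}
for c in Cs: viewer.read_camera(c)
near={"top":(242,205),"side":(240,254)}
obs={}
for c in Cs:
    for m in masks_of(c,"foot"):
        px=m["pixels"]; 
        if np.hypot(*(np.array(m["location"])-near[c]))<12:
            obs[c]=mcent(px); A=px.sum()
            g=least_squares(lambda p:cent(cylhull(Cs[c],p[0],p[1],0,.023,.08))-obs[c],[.4,.2])
            print(c,m["conf"],obs[c],"xy",g.x,"area",A,cv2.contourArea(cylhull(Cs[c],*g.x,0,.023,.08)))
g=least_squares(lambda p:np.r_[[cent(cylhull(Cs[c],p[0],p[1],0,.023,.08))-obs[c] for c in obs]].ravel(),[.4,.2]);print("joint",g.x,g.fun)
for n,c,t,z in[("big","top","foot",None)]:pass
im=viewer.read_camera("top")
# white marks
mk=((im.min(2)>150)).astype(np.uint8); mk[:, :320]=0; mk[150:]=0;mk[:100]=0; mk[:,445:]=0
mk=cv2.morphologyEx(mk,cv2.MORPH_CLOSE,np.ones((5,5)))
n,l,s,ce=cv2.connectedComponentsWithStats(mk)
for i in range(1,n):
    if s[i,4]>40: print("mark",s[i],ce[i],unproj(Cs["top"],ce[i],.067))
for u in [(316,125),(436,107),(458,227),(340,246)]: print("corner",unproj(Cs["top"],u,.010))
cv2.imwrite("pics/board.png",cv2.resize(im[95:255,305:470],None,fx=3.6,fy=3.6,interpolation=cv2.INTER_CUBIC)[:,:,::-1])
E
```

```text
top 0.73 [241.60794045 204.89578164] xy [0.4938996  0.17924609] area 403 424.1995365631301
side 0.89 [240.01203852 253.96950241] xy [0.49509789 0.17750598] area 1246 1269.9135246666847
joint [0.49436018 0.17860678] [ 0.28188601 -0.20704093  0.0577604   0.44120931]
corner [[0.68932523 0.00276238 0.01      ]]
corner [[ 0.72990307 -0.28989994  0.01      ]]
corner [[ 0.43775623 -0.3242375   0.01      ]]
corner [[ 0.39832041 -0.04549219  0.01      ]]
```

View pics/board.png

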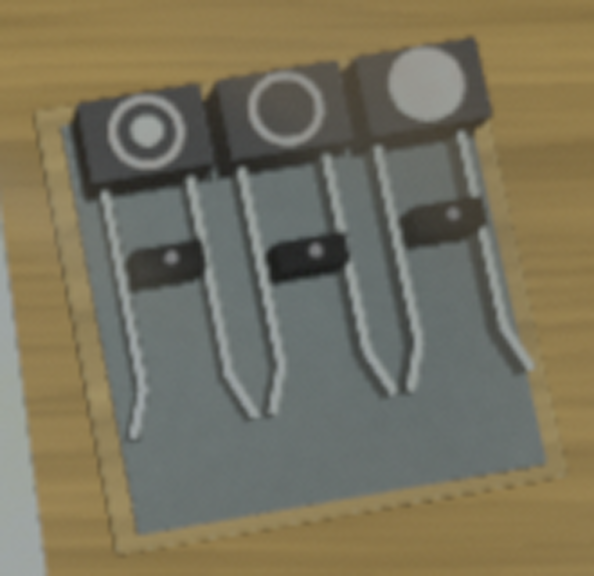

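The crop gives mark centres at (345.8,131.4) for filled, (384.7,125) for hollow and (423.6,118.3) for solid in full-picture pixels. The board's front corners are at (338.3,248.3) and (461.1,227), and its back-left corner at (315.3,126). Next I'll fit the board pose and plan the moves.

```bash
cat >> h.py <<'E'
def Rt(yaw): return R.from_euler("xyz",[180,0,yaw],degrees=True)
def rows(p0,y0,p,y):
    R0=Rt(y0); return np.round(np.r_[R0.inv().apply(np.array(p)-p0)/.2,(R0.inv()*Rt(y)).as_rotvec()/1.5],3)
E
python3 - <<'E'
from h import *
C=cam("top")
uv=np.array([(345.8,131.4),(384.7,125),(423.6,118.3),(338.3,248.3),(461.1,227),(315.3,126)])
def res(p):
    x,y,t,mx=p; c,s=np.cos(t),np.sin(t)
    L=np.array([(mx,.09,.067),(mx,0,.067),(mx,-.09,.067),(-.15,.15,.01),(-.15,-.15,.01),(.15,.15,.01)])
    W=np.c_[x+c*L[:,0]-s*L[:,1],y+s*L[:,0]+c*L[:,1],L[:,2]]
    return (proj(C,W)-uv).ravel()
g=least_squares(res,[.56,-.16,.14,.12]);x,y,t,mx=g.x
print("board",x,y,np.degrees(t),mx,np.round(g.fun,1))
for n,l in(("filled",.09),("hollow",0),("solid",-.09)):
    print(n,"front",np.round([x-.107*np.cos(t)-l*np.sin(t),y-.107*np.sin(t)+l*np.cos(t)],4))
print("big top centre",unproj(C,(258,156),.11),"small",unproj(C,(204,204),.055))
p0=[.174,-.626,.223]
for p,yw in [((.37,-.53,.27),8),((.54,-.3,.27),8),((.494,.1,.27),8)]: print(rows(p0,15.57,p,yw))
E
```

```text
board 0.5629471144545486 -0.16495988093840136 8.619523822941 0.10795027039476324 [ 0.1 -0.1 -0.  -0.1 -0.3  0.3 -0.9  0.4  1.8  0.2 -0.6 -0.8]
filled front [ 0.4437 -0.092 ]
hollow front [ 0.4572 -0.181 ]
solid front [ 0.4706 -0.27  ]
big top centre [[0.5919089  0.13799878 0.11      ]] small [[0.49667414 0.26313705 0.055     ]]
[ 1.073 -0.199 -0.235  0.    -0.     0.088]
[ 2.2   -1.079 -0.235  0.    -0.     0.088]
[ 2.516 -3.067 -0.235  0.    -0.     0.088]
```

>>> apply_moves:
  moves:
    - [1,-0.5,-0.25,0,0,0.081,1]
    - [1,-0.5,-0.25,0,0,0.081,1]
    - [1,-0.5,-0.25,0,0,0.081,1]
    - [1,-0.5,-0.25,0,0,0.081,1]
    - [1,-0.5,-0.25,0,0,0.081,1]
    - [1,-0.5,-0.25,0,0,0.081,1]

```text
time_s: 1.85
tool_pos: [0.346, -0.4721, 0.2744]
tool_rot: [179.9, -0.2, 9.2]
force: [-0.1, 0.3, 0.6]
grip_width: 0.087
grasp_force: 0.0
```

>>> apply_moves:
  moves:
    - [1,-0.95,0,0,0,0,1]
    - [1,-0.95,0,0,0,0,1]
    - [1,-0.95,0,0,0,0,1]
    - [1,-0.95,0,0,0,0,1]
    - [1,-0.95,0,0,0,0,1]
    - [1,-0.95,0,0,0,0,1]
    - [1,-0.95,0,0,0,0,1]
    - [1,-0.95,0,0,0,0,1]
    - [1,-0.95,0,0,0,0,1]
    - [1,-0.95,0,0,0,0,1]

```text
time_s: 2.85
tool_pos: [0.5085, -0.2604, 0.2724]
tool_rot: [180.0, 0.0, 8.4]
force: [-0.1, 0.5, -0.5]
grip_width: 0.0868
grasp_force: 0.0
```

```bash
python3 - <<'E'
from h import *
o=env.get_obs(); print(o["tool_pos"],o["tool_rot"]); k=viewer.get_calibration("wrist");print(k)
im=viewer.read_camera("wrist"); cv2.imwrite("pics/w1.png",im[:,:,::-1])
np.savez("w1.npz",im=im,f=np.array(k["fov_y"]),cx=k["cx"],cy=k["cy"],pos=k["position"],ori=k["orientation"])
E
```

```text
[ 0.50845177 -0.26041296  0.27240595] [1.79971516e+02 3.66197748e-02 8.41077350e+00]
{'fov_y': 71.17221012504292, 'cx': 280.8258798886365, 'cy': 202.17223978806354, 'position': array([ 0.58046172, -0.24991017,  0.43436478]), 'orientation': array([-1.56417734e+01, -3.19362597e-02, -8.16174564e+01])}
```

View pics/w1.png

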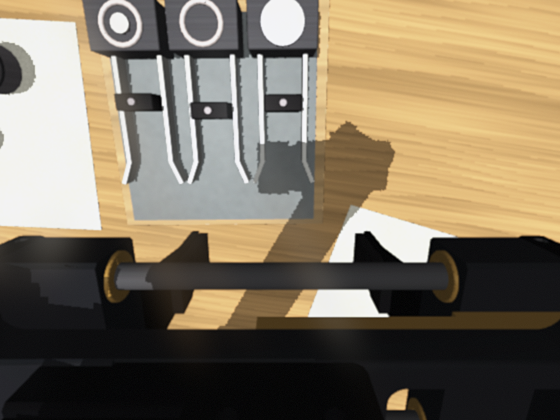

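The wrist view shows the marks at (120,23), (201,22) and (282,20), with white guide walls below them. I'll check these against the board fit.

```bash
python3 - <<'E'
from h import *
C=cam("wrist"); im=np.load("w1.npz")["im"]
x0,y0,t=.5629,-.1650,np.radians(8.62)
def tob(P): d=P[:,:2]-[x0,y0]; return np.c_[d@[np.cos(t),np.sin(t)],d@[-np.sin(t),np.cos(t)]]
print("marks",np.round(tob(unproj(C,[(120,23),(201,22),(282,20)],.067))*1e3,1))
print("front corners",np.round(tob(unproj(C,[(134,219),(314,219)],.016))*1e3,1))
g=im.min(2).astype(float)
for r in (70,80,90,120,130,140,150):
    row=g[r,105:315]>150; e=np.flatnonzero(np.diff(row.astype(int)))+105.5
    print(r,np.round(tob(unproj(C,np.c_[e,np.full(len(e),r)],.039))[:,1]*1e3,1), np.round(tob(unproj(C,[(200,r)],.039))[0,0]*1e3))
E
```

```text
marks [[109.3  91.7]
 [109.9   1.7]
 [111.6 -88.1]]
front corners [[-137.7  134.9]
 [-138.7 -135.9]]
70 [ 126.2  124.9  116.2  101.3   60.3   47.9   25.5   15.6  -30.4  -36.6
  -63.9  -68.9 -111.1 -113.6 -119.8 -122.3] 65.0
80 [ 133.   115.5  100.5   60.4   47.8   26.5   16.5  -29.8  -36.1  -63.7
  -68.7 -111.3 -113.8 -120.1 -122.6] 54.0
90 [ 124.9  116.   100.8   60.4   47.8   26.3   17.5  -30.6  -36.9  -64.7
  -69.8 -111.5 -112.7 -120.3 -122.8] 42.0
120 [ 124.1  115.   100.8   59.3   48.9   25.5   15.2  -30.2  -36.7  -64.
  -69.2 -112.  -113.3 -119.8 -122.4] 5.0
130 [ 124.7  115.6  102.5   59.3   47.5   25.3   17.4  -31.   -37.6  -63.7
  -69.  -110.9 -113.5 -120.  -122.6] -7.0
140 [ 124.   114.8  101.6   59.3   47.5   25.    17.1  -30.5  -35.7  -64.8
  -71.4  -82.   -84.6  -95.2  -96.5 -107.1 -113.7 -120.3] -20.0
150 [124.7 115.3 102.   59.4  47.4  24.7  15.4 -31.2 -36.6 -52.6] -33.0
```

>>> apply_moves:
  moves:
    - [0.1,-1,0,0,0,0,1]
    - [0.1,-1,0,0,0,0,1]
    - [0.1,-1,0,0,0,0,1]
    - [0.1,-1,0,0,0,0,1]
    - [0.1,-1,0,0,0,0,1]

```text
time_s: 3.4
tool_pos: [0.4992, -0.0497, 0.2735]
tool_rot: [-179.9, -0.1, 9.2]
force: [-0.2, 0.3, 0.6]
grip_width: 0.0874
grasp_force: 0.0
```

```bash
python3 - <<'E'
from h import *
im=np.load("w1.npz")["im"]
cv2.imwrite("pics/w1c.png",cv2.resize(im[40:190,100:320],None,fx=3.6,fy=3.6,interpolation=cv2.INTER_NEAREST)[:,:,::-1])
E
```

```text
(no output)
```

View pics/w1c.png

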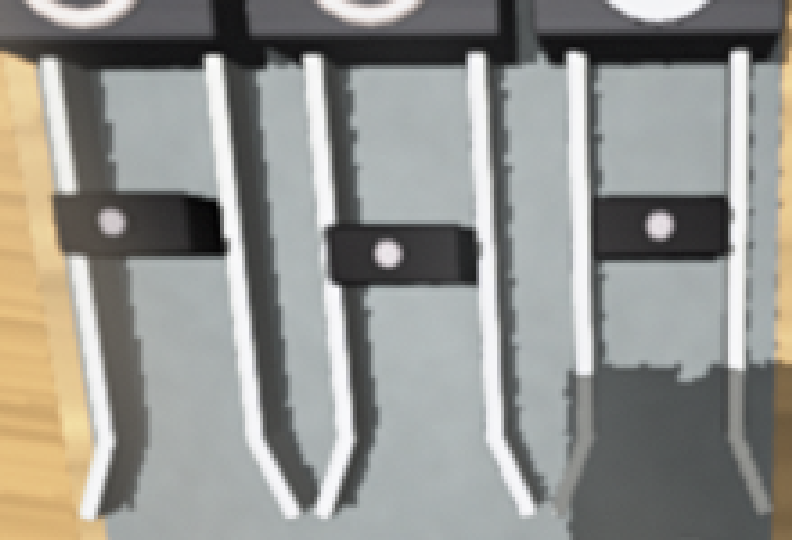

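>>> apply_moves:
  moves:
    - [0.1,-1,0,0,0,0,1]
    - [0.1,-1,0,0,0,0,1]
    - [0.1,-1,0,0,0,0,1]
    - [0.1,-1,0,0,0,0,1]
    - [0.1,-1,0,0,0,0,1]
    - [0.1,-1,0,0,0,0,1]
    - [0.1,-1,0,0,0,0,1]

```text
time_s: 4.1
tool_pos: [0.4897, 0.1409, 0.2723]
tool_rot: [179.9, 0.0, 8.4]
force: [1.1, -0.5, -0.2]
grip_width: 0.087
grasp_force: 0.0
```

The walls show as white bands, and shadows blur their inner edges. I'll centre on the chosen lane visually later. First comes the grasp.

>>> apply_moves:
  moves:
    - [0.05,-0.17,0,0,0,0,1]
    - [0.05,-0.17,0.3,0,0,0,1]
    - [0.05,-0.17,0.6,0,0,0,1]
    - [0.05,-0.17,0.6,0,0,0,1]
    - [0.05,-0.17,0.6,0,0,0,1]
    - [0.05,-0.17,0.6,0,0,0,1]

```text
time_s: 4.7
tool_pos: [0.495, 0.1768, 0.1531]
tool_rot: [180.0, -0.0, 8.5]
force: [0.2, 0.9, -0.0]
grip_width: 0.0872
grasp_force: 0.0
```

```bash
python3 - <<'E'
from h import *
o=env.get_obs(); print(o["tool_pos"],o["tool_rot"],o["force"])
im=viewer.read_camera("wrist"); s=viewer.read_camera("side")
cv2.imwrite("pics/w2.png",np.hstack([cv2.resize(im,(400,300)),cv2.resize(s,(400,300))])[:,:,::-1])
C=cam("wrist"); p=o["tool_pos"]
print("fingertip-centre px",proj(C,[p[0],p[1],.08]))
for m in boxes_of("wrist","foot"): print(m)
E
```

```text
[0.4949594  0.17679854 0.1531011 ] [ 1.79994120e+02 -1.85407011e-02  8.45017651e+00] [ 0.1955468   0.92139551 -0.00634829]
fingertip-centre px [[281.67270316 211.01668526]]
{'location': [276.6, 201.5], 'conf': 0.92}
{'location': [184.6, 184.7], 'conf': 0.78}
{'location': [352.0, 96.5], 'conf': 0.56}
```

View pics/w2.png

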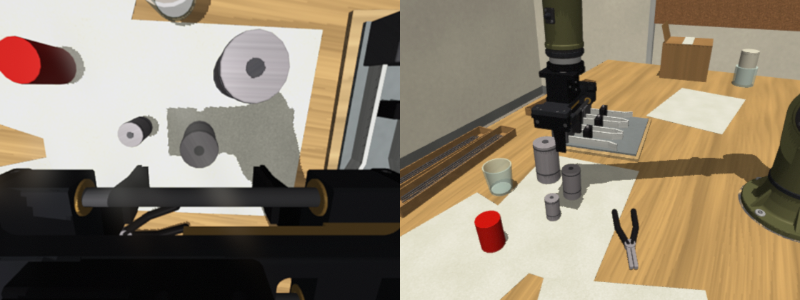

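The middle foot sits between the fingers: its top centre is at about (279,210) in the wrist picture and (282,211) was predicted. I'll descend and grip.

>>> apply_moves:
  moves:
    - [0,0,0.2,0,0,0,1]
    - [0,0,0.4,0,0,0,1]
    - [0,0,0.5,0,0,0,1]
    - [0,0,0.585,0,0,0,1]
    - [0,0,0.585,0,0,0,1]
    - [0,0,0.585,0,0,0,1]

```text
time_s: 5.45
tool_pos: [0.4951, 0.1785, 0.0368]
tool_rot: [-180.0, -0.1, 8.6]
force: [0.8, -0.3, 0.0]
grip_width: 0.087
grasp_force: 0.0
```

>>> apply_moves:
  moves:
    - [0,0,0,0,0,0,0.3]
    - [0,0,0,0,0,0,0.3]
    - [0,0,0,0,0,0,0.3]
    - [0,0,0,0,0,0,0.3]
    - [0,0,0,0,0,0,0.3]
    - [0,0,0,0,0,0,0.3]
    - [0,0,0,0,0,0,0.3]
    - [0,0,0,0,0,0,0.3]
    - [0,0,0,0,0,0,0.3]
    - [0,0,0,0,0,0,0.3]
  grip_force: 25

```text
time_s: 6.45
tool_pos: [0.4941, 0.1783, 0.0355]
tool_rot: [180.0, -0.0, 8.6]
force: [-0.7, 0.0, 1.3]
grip_width: 0.0459
grasp_force: 25.0
```

>>> apply_moves:
  moves:
    - [0,0,-0.05,0,0,0,0.3]
    - [0,0,-0.15,0,0,0,0.3]
    - [0,0,-0.3,0,0,0,0.3]
    - [0,0,-0.45,0,0,0,0.3]
    - [0,0,-0.57,0,0,0,0.3]
    - [0,0,-0.57,0,0,0,0.3]
    - [0,0,-0.57,0,0,0,0.3]
    - [0,0,-0.57,0,0,0,0.3]
    - [0,0,-0.57,0,0,0,0.3]
    - [0,0,-0.57,0,0,0,0.3]
    - [0,0,-0.57,0,0,0,0.3]
    - [0,0,-0.57,0,0,0,0.3]

```text
time_s: 7.65
tool_pos: [0.4939, 0.1782, 0.1492]
tool_rot: [-180.0, 0.0, 8.6]
force: [-0.4, 0.9, -3.7]
grip_width: 0.0455
grasp_force: 25.0
```

```bash
python3 - <<'E'
from h import *
F=[]
for i in range(25): viewer.read_camera("top"); F.append(np.r_[env.get_obs()["force"],env.get_obs()["effort"][[1,3]]])
F=np.array(F);o=env.get_obs();print(F.mean(0),F.std(0),o["tool_pos"],o["grip_width"],o["time_s"]);print(-F[:,2].mean()/9.81, F[:,2].std()/5/9.81)
E
```

```text
[ -0.09244843   0.08793764  -3.12092277 -31.8361423  -30.92305312] [0.40397197 0.43645094 0.51987797 0.02249522 0.01909421] [0.49402507 0.17827212 0.14950565] 0.045463937388028286 8.9
0.3181368777456445 0.010598939217194955
```

Weight about 318 g, with a standard error of about 11 g, so the foot is hollow and goes in the middle lane (ring).

>>> apply_moves:
  moves:
    - [-0.04,0.15,0,0,0,0,0.3]
    - [-0.09,0.35,0,0,0,0,0.3]
    - [-0.15,0.55,0,0,0,0,0.3]
    - [-0.2,0.75,0,0,0,0,0.3]
    - [-0.225,0.875,0,0,0,0,0.3]

```text
time_s: 9.4
tool_pos: [0.475, -0.0053, 0.1495]
tool_rot: [179.9, 0.0, 8.4]
force: [0.5, 0.0, -3.3]
grip_width: 0.0455
grasp_force: 25.0
```

>>> apply_moves:
  moves:
    - [-0.05,0.2,0,0,0,0,0.3]
    - [-0.1,0.4,0,0,0,0,0.3]
    - [-0.16,0.6,0,0,0,0,0.3]
    - [-0.2,0.78,0,0,0,0,0.3]
    - [-0.225,0.875,0,0,0,0,0.3]
    - [-0.225,0.875,0,0,0,0,0.3]
    - [-0.225,0.875,0,0,0,0,0.3]
    - [-0.225,0.875,0,0,0,0,0.3]

```text
time_s: 10.2
tool_pos: [0.4578, -0.1798, 0.1495]
tool_rot: [-180.0, -0.0, 8.7]
force: [-0.0, 0.5, -2.7]
grip_width: 0.0455
grasp_force: 25.0
```

```bash
python3 - <<'E'
from h import *
F=[]
for i in range(15): viewer.read_camera("wrist"); F.append(env.get_obs()["force"])
print("F",np.mean(F,0))
o=env.get_obs(); print(o["tool_pos"],o["tool_rot"],o["time_s"])
im=viewer.read_camera("wrist"); np.save("w3.npy",im)
cv2.imwrite("pics/w3.png",cv2.resize(im[0:300],None,fx=1.42,fy=1.42,interpolation=cv2.INTER_CUBIC)[:,:,::-1])
C=cam("wrist"); y=o["tool_rot"][2]; d=np.array([np.cos(np.radians(y)),np.sin(np.radians(y)),0]); p=o["tool_pos"].copy()
for z,s in((.067,.215),(.039,.06),(.039,.18),(.039,.03),(.016,0.)):
    q=p+d*s; q[2]=z; print(z,s,proj(C,q))
print(proj(C,[p[0],p[1],p[2]]))
E
```

```text
F [ 0.34389921  0.04524519 -2.83549883]
[ 0.45746581 -0.18130465  0.14955013] [ 1.79996103e+02 -1.00431990e-04  8.60825841e+00] 10.95
0.067 0.215 [[280.32176598 -99.78763925]]
0.039 0.06 [[280.53779513 134.66813004]]
0.039 0.18 [[280.41878289 -19.86720885]]
0.039 0.03 [[280.56316494 167.6103945 ]]
0.016 0.0 [[280.60156976 192.95160911]]
[[280.46642793 246.2666314 ]]
```

View pics/w3.png

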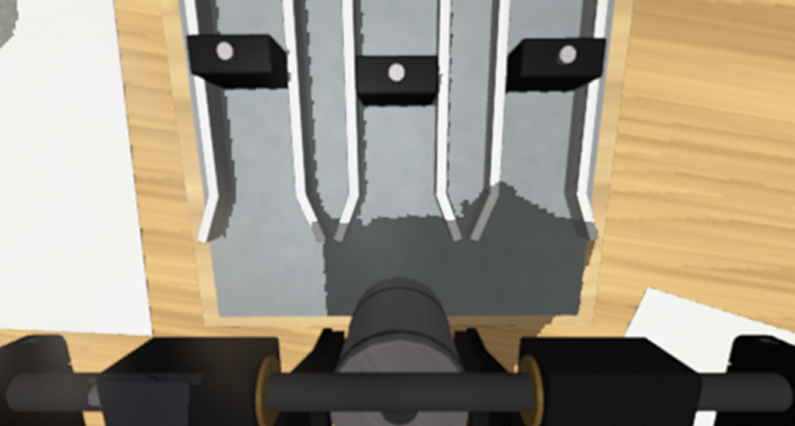

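The foot is centred on the ring lane: the wall gap is centred at about column 279.5–280 in full-picture pixels, against 280.5 for the tool axis. I'll shift it 0.8 mm left and lower it.

>>> apply_moves:
  moves:
    - [0,-0.004,0.1,0,0,0,0.3]
    - [0,-0.004,0.22,0,0,0,0.3]
    - [0,-0.004,0.33,0,0,0,0.3]
    - [0,-0.004,0.4,0,0,0,0.3]
    - [0,-0.004,0.44,0,0,0,0.3]
    - [0,-0.004,0.455,0,0,0,0.3]
    - [0,-0.004,0.465,0,0,0,0.3]
    - [0,-0.004,0.47,0,0,0,0.3]
    - [0,-0.004,0.47,0,0,0,0.3]

```text
time_s: 11.9
tool_pos: [0.4578, -0.1807, 0.0561]
tool_rot: [180.0, -0.1, 8.6]
force: [0.9, 0.5, -3.1]
grip_width: 0.0451
grasp_force: 25.0
```

>>> apply_moves:
  moves:
    - [0,0,0.003,0,0,0,0.3]
    - [0,0,0.006,0,0,0,0.3]
    - [0,0,0.009,0,0,0,0.3]
    - [0,0,0.009,0,0,0,0.3]
    - [0,0,0.009,0,0,0,0.3]

```text
time_s: 12.4
tool_pos: [0.4573, -0.1805, 0.0537]
tool_rot: [180.0, 0.0, 8.6]
force: [0.5, 0.1, -2.9]
grip_width: 0.0453
grasp_force: 25.0
```

>>> apply_moves:
  moves:
    - [0,0,0.003,0,0,0,0.3]
    - [0,0,0.006,0,0,0,0.3]
    - [0,0,0.006,0,0,0,0.3]

```text
time_s: 12.7
tool_pos: [0.4573, -0.1804, 0.0524]
tool_rot: [-180.0, 0.0, 8.6]
force: [-0.3, 0.2, -3.0]
grip_width: 0.0461
grasp_force: 25.0
```

>>> apply_moves:
  moves:
    - [0,0,0.003,0,0,0,0.3]
    - [0,0,0.003,0,0,0,0.3]

```text
time_s: 12.9
tool_pos: [0.4573, -0.1805, 0.0518]
tool_rot: [-180.0, 0.0, 8.6]
force: [-0.9, -0.0, -3.6]
grip_width: 0.0456
grasp_force: 25.0
```

>>> apply_moves:
  moves:
    - [0,0,0.003,0,0,0,0.3]
    - [0,0,0.003,0,0,0,0.3]

```text
time_s: 13.1
tool_pos: [0.4574, -0.1805, 0.0515]
tool_rot: [180.0, 0.0, 8.6]
force: [-0.5, 0.3, -1.3]
grip_width: 0.0453
grasp_force: 25.0
```

>>> apply_moves:
  moves:
    - [0,0,0.003,0,0,0,0.3]
    - [0,0,0.003,0,0,0,0.3]

```text
time_s: 13.3
tool_pos: [0.4575, -0.1805, 0.0515]
tool_rot: [180.0, 0.0, 8.6]
force: [-2.9, 0.8, 4.2]
grip_width: 0.0456
grasp_force: 25.0
```

>>> apply_moves:
  moves:
    - [0,0,0.003,0,0,0,0.3]
    - [0,0,0.003,0,0,0,0.3]

```text
time_s: 13.5
tool_pos: [0.4575, -0.1805, 0.0515]
tool_rot: [180.0, 0.0, 8.6]
force: [-5.3, 1.7, 10.3]
grip_width: 0.0457
grasp_force: 25.0
```

>>> apply_moves:
  moves:
    - [0,0,-0.006,0,0,0,0.3]
    - [0,0,-0.006,0,0,0,0.3]
    - [0,0,-0.006,0,0,0,0.62]
    - [0,0,-0.006,0,0,0,0.62]
    - [0,0,-0.006,0,0,0,0.62]
    - [0,0,-0.006,0,0,0,0.3]
    - [0,0,-0.006,0,0,0,0.3]
    - [0,0,-0.006,0,0,0,0.3]
    - [0,0,-0.006,0,0,0,0.3]
    - [0,0,-0.006,0,0,0,0.3]
  grip_force: 20

```text
time_s: 14.5
tool_pos: [0.4574, -0.1806, 0.0513]
tool_rot: [180.0, -0.0, 8.6]
force: [-0.1, -1.1, -1.1]
grip_width: 0.0459
grasp_force: 20.0
```

```bash
python3 - <<'E'
from h import *
o=env.get_obs(); print(o["tool_pos"],o["tool_rot"],o["time_s"],o["force"])
im=viewer.read_camera("wrist"); np.save("w4.npy",im)
cv2.imwrite("pics/w4.png",cv2.resize(im[0:300],None,fx=1.42,fy=1.42,interpolation=cv2.INTER_CUBIC)[:,:,::-1])
C=cam("wrist"); p=o["tool_pos"]; print(proj(C,[p[0],p[1],.096]),proj(C,[p[0],p[1],.016]))
E
```

```text
[ 0.45735672 -0.18056492  0.05130007] [ 1.79990825e+02 -3.40629065e-03  8.60891007e+00] 14.5 [-0.11788291 -1.11412805 -1.1340136 ]
[[280.34921182 287.26339235]] [[280.49469714 225.85742933]]
```

View pics/w4.png

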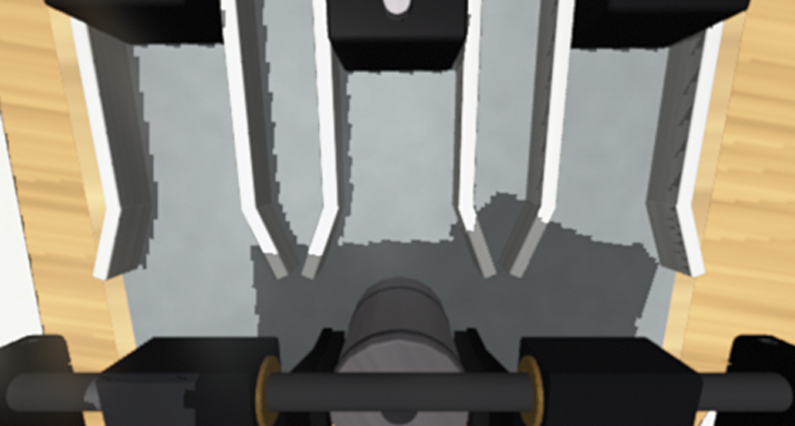

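The foot stands at the front with the wall gap centred at about column 280.6 and the tool at 280.5. Now I'll slide it.

>>> apply_moves:
  moves:
    - [0.02,0,0,0,0,0,0.3]
    - [0.05,0,0,0,0,0,0.3]
    - [0.09,0,0,0,0,0,0.3]
    - [0.13,0,0,0,0,0,0.3]
    - [0.17,0,0,0,0,0,0.3]
    - [0.2,0,0,0,0,0,0.3]
    - [0.22,0,0,0,0,0,0.3]
    - [0.24,0,0,0,0,0,0.3]
    - [0.25,0,0,0,0,0,0.3]
    - [0.25,0,0,0,0,0,0.3]

```text
time_s: 15.55
tool_pos: [0.5073, -0.1728, 0.0513]
tool_rot: [-180.0, -0.0, 8.6]
force: [-1.8, -0.0, 3.1]
grip_width: 0.0454
grasp_force: 20.0
```

>>> apply_moves:
  moves:
    - [0.02,0,0,0,0,0,0.3]
    - [0.04,0,0,0,0,0,0.3]
    - [0.06,0,0,0,0,0,0.3]
    - [0.08,0,0,0,0,0,0.3]
    - [0.1,0,0,0,0,0,0.3]
    - [0.1,0,0,0,0,0,0.3]

```text
time_s: 16.15
tool_pos: [0.5278, -0.1697, 0.0513]
tool_rot: [180.0, -0.1, 8.6]
force: [-0.6, -0.3, 2.0]
grip_width: 0.0455
grasp_force: 20.0
```

>>> apply_moves:
  moves:
    - [0.015,0,0,0,0,0,0.3]
    - [0.03,0,0,0,0,0,0.3]
    - [0.045,0,0,0,0,0,0.3]
    - [0.06,0,0,0,0,0,0.3]
    - [0.075,0,0,0,0,0,0.3]
    - [0.09,0,0,0,0,0,0.3]
    - [0.105,0,0,0,0,0,0.3]
    - [0.12,0,0,0,0,0,0.3]
    - [0.135,0,0,0,0,0,0.3]
    - [0.15,0,0,0,0,0,0.3]

```text
time_s: 17.15
tool_pos: [0.5525, -0.1661, 0.0515]
tool_rot: [-180.0, 0.5, 8.6]
force: [-15.0, -1.8, 14.5]
grip_width: 0.0461
grasp_force: 20.0
```

>>> apply_moves:
  moves:
    - [0.015,0,0,0,0,0,0.3]
    - [0.03,0,0,0,0,0,0.3]
    - [0.045,0,0,0,0,0,0.3]
    - [0.06,0,0,0,0,0,0.3]
    - [0.075,0,0,0,0,0,0.3]
    - [0.09,0,0,0,0,0,0.3]
    - [0.1,0,0,0,0,0,0.3]

```text
time_s: 17.85
tool_pos: [0.5725, -0.163, 0.0515]
tool_rot: [-180.0, 0.5, 8.6]
force: [-15.7, -0.8, 13.8]
grip_width: 0.0458
grasp_force: 20.0
```

>>> apply_moves:
  moves:
    - [0.01,0,-0.003,0,0,0,0.3]
    - [0.02,0,-0.005,0,0,0,0.3]
    - [0.03,0,-0.005,0,0,0,0.3]
    - [0.04,0,-0.005,0,0,0,0.3]

```text
time_s: 18.25
tool_pos: [0.5805, -0.1617, 0.0515]
tool_rot: [-179.9, 0.4, 8.6]
force: [-11.9, -0.1, 8.6]
grip_width: 0.0456
grasp_force: 20.0
```

>>> apply_moves:
  moves:
    - [0.01,0,0,0,0,0,0.3]
    - [0.02,0,0,0,0,0,0.3]
    - [0.03,0,0,0,0,0,0.3]
    - [0.035,0,0,0,0,0,0.3]

```text
time_s: 18.65
tool_pos: [0.5876, -0.1606, 0.0515]
tool_rot: [-179.9, 0.4, 8.6]
force: [-11.7, -0.3, 8.1]
grip_width: 0.0455
grasp_force: 20.0
```

>>> apply_moves:
  moves:
    - [0.006,0,0,0,0,0,0.3]
    - [0.012,0,0,0,0,0,0.3]
    - [0.018,0,0,0,0,0,0.3]
    - [0.022,0,0,0,0,0,0.3]

```text
time_s: 19.05
tool_pos: [0.5919, -0.1599, 0.0515]
tool_rot: [-179.9, 0.4, 8.6]
force: [-12.0, 0.2, 8.6]
grip_width: 0.0456
grasp_force: 20.0
```

>>> apply_moves:
  moves:
    - [0.004,0,0,0,0,0,0.3]
    - [0.008,0,0,0,0,0,0.3]

```text
time_s: 19.25
tool_pos: [0.5934, -0.1597, 0.0515]
tool_rot: [-179.9, 0.4, 8.6]
force: [-12.0, -0.5, 8.0]
grip_width: 0.0456
grasp_force: 20.0
```

>>> apply_moves:
  moves:
    - [0.003,0,0,0,0,0,0.3]
    - [0.006,0,0,0,0,0,0.3]

```text
time_s: 19.45
tool_pos: [0.5946, -0.1595, 0.0515]
tool_rot: [-179.9, 0.4, 8.6]
force: [-11.6, -1.3, 7.3]
grip_width: 0.0455
grasp_force: 20.0
```

>>> apply_moves:
  moves:
    - [0.003,0,0,0,0,0,0.3]
    - [0.005,0,0,0,0,0,0.3]

```text
time_s: 19.65
tool_pos: [0.5952, -0.1594, 0.0515]
tool_rot: [-179.9, 0.5, 8.6]
force: [-12.7, -0.4, 10.3]
grip_width: 0.0454
grasp_force: 20.0
```

>>> apply_moves:
  moves:
    - [0.003,0,0,0,0,0,0.3]
    - [0.003,0,0,0,0,0,0.3]

```text
time_s: 19.85
tool_pos: [0.5953, -0.1594, 0.0515]
tool_rot: [-179.9, 0.5, 8.6]
force: [-13.9, -1.0, 9.9]
grip_width: 0.046
grasp_force: 20.0
```

>>> apply_moves:
  moves:
    - [0.003,0,0,0,0,0,0.3]
    - [0.003,0,0,0,0,0,0.3]

```text
time_s: 20.05
tool_pos: [0.5953, -0.1594, 0.0515]
tool_rot: [-179.9, 0.6, 8.6]
force: [-15.6, -0.5, 11.5]
grip_width: 0.0453
grasp_force: 20.0
```

>>> apply_moves:
  moves:
    - [0.003,0,0,0,0,0,0.3]
    - [0.003,0,0,0,0,0,0.3]

```text
time_s: 20.25
tool_pos: [0.5953, -0.1594, 0.0515]
tool_rot: [-179.9, 0.7, 8.6]
force: [-17.2, -0.7, 13.2]
grip_width: 0.0459
grasp_force: 20.0
```

Home: there is no further motion and the force is rising. I'll relax the push, then release.

>>> apply_moves:
  moves:
    - [-0.01,0,-0.002,0,0,0,0.3]
    - [-0.018,0,-0.003,0,0,0,0.3]
    - [-0.022,0,-0.003,0,0,0,0.3]
    - [-0.022,0,-0.003,0,0,0,0.3]

```text
time_s: 20.65
tool_pos: [0.5951, -0.1594, 0.0515]
tool_rot: [-179.9, 0.1, 8.6]
force: [-4.0, -0.3, -4.0]
grip_width: 0.0456
grasp_force: 20.0
```

>>> apply_moves:
  moves:
    - [0,0,0,0,0,0,0.56]
    - [0,0,0,0,0,0,0.6]
    - [0,0,0,0,0,0,0.68]
    - [0,0,0,0,0,0,0.68]
    - [0,0,0,0,0,0,0.68]

```text
time_s: 21.15
tool_pos: [0.597, -0.1593, 0.0534]
tool_rot: [180.0, -0.1, 8.6]
force: [0.1, -1.5, 0.5]
grip_width: 0.0582
grasp_force: 0.0
```

>>> apply_moves:
  moves:
    - [0,0,-0.05,0,0,0,0.68]
    - [0,0,-0.15,0,0,0,0.68]
    - [0,0,-0.3,0,0,0,0.68]
    - [0,0,-0.5,0,0,0,0.68]
    - [0,0,-0.7,0,0,0,0.68]
    - [-0.3,0,-0.85,0,0,0,0.68]
    - [-0.6,0,-0.9,0,0,0,0.68]
    - [-0.6,0,-0.9,0,0,0,0.68]
    - [-0.6,0,-0.9,0,0,0,0.68]

```text
time_s: 22.05
tool_pos: [0.4755, -0.1792, 0.2354]
tool_rot: [179.8, -0.1, 8.4]
force: [0.2, 0.3, 0.1]
grip_width: 0.0594
grasp_force: 0.0
```

```bash
python3 - <<'E'
from h import *
o=env.get_obs(); print(o["tool_pos"],o["force"],o["time_s"])
im=viewer.read_camera("wrist"); t=viewer.read_camera("side")
cv2.imwrite("pics/w5.png",np.hstack([im[:300,60:500],cv2.resize(t[110:290,140:380],None,fx=300/180,fy=300/180)[:,:360]])[:,:,::-1])
C=cam("wrist")
for m in masks_of("wrist","foot"):
    c=mcent(m["pixels"]); g=least_squares(lambda p:cent(cylhull(C,p[0],p[1],.016,.023,.08))-c,[.59,-.16]); d=g.x-[.5629,-.165];a=np.radians(8.62)
    print(m["conf"],c,g.x,"lane",d@[np.cos(a),np.sin(a)],d@[-np.sin(a),np.cos(a)],m["pixels"].sum(),cv2.contourArea(cylhull(C,*g.x,.016,.023,.08)))
E
```

```text
[ 0.47545888 -0.17923027  0.23540365] [0.15762649 0.29235774 0.07877197] 22.05
0.95 [277.66401125  68.71743205] [ 0.59742239 -0.15699911] lane 0.035331602277174544 0.002736278588685875 2134 2215.2765916301287
0.87 [26.48078669 43.12496218] [0.58573415 0.09779316] lane 0.06196378435633626 0.256402292095211 3305 4785.695056204035
```

View pics/w5.png

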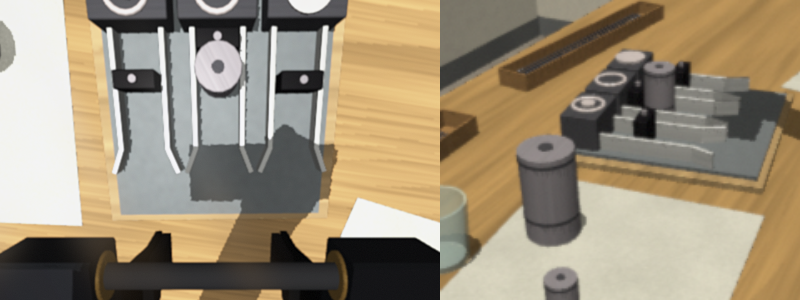

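The foot stands upright in the ring lane at wrist-picture column and row (278,69), against the pushed-back stop block. The other two stop blocks look unmoved. I'm handing it in.

```bash
python3 -c "
from cell import env
print(env.sign_off())"
```

```text
the job is handed in; nothing more can be done
None
```

The foot weighed about 0.31 kg, so I judged it hollow and slid it upright along the ring lane until its stop block hit the end (push readings peaked at about 17 N), then let go and handed the job in at about 22 s.

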